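# Hold down the recessed trip-reset button of a bench power unit

### The arm

A 6-joint arm with a two-finger parallel gripper is mounted at the origin on the work surface. World frame = base frame: x ahead of the robot, y to its left, z up, the work surface at z = 0. Lengths are in m, angles in rad, forces in N, time in s.
With the tool pointing down it reaches from about 0.35 to 0.95 m from the base axis. Payload 17.4 kg.
Tool frame: the origin (TCP) lies between the finger pads; the fingertips stand 8 mm ahead of it and the grasp point (between the pads) lies 11 mm behind it (manip.tips_ahead is the distance from the TCP to the fingertips, in m); z points along the fingers, y is the line along which they close (so a half turn about z gives the same grasp; the last joint's range is limited). The gripper opens to 93 mm and grips with 3 to 60 N. Pads are 15 mm wide; open, the fingers measure 128 mm over their backs; the gripper's body (75 mm by 188 mm) begins 65 mm behind the grasp point.
Start: joints at [-1.346, 0.116, 1.442, -0, 1.584, -0.038], TCP at [0.175, -0.652, 0.227] pointing down, gripper open.
Joint ranges: [-2.83, 2.83], [-0.83, 2.19], [0.07, 2.5], [-1.14, 4.28], [0.01, 3], [-2.97, 2.97]. Speed limits (rad/s): [1.89, 1.89, 2.22, 3.14, 3.14, 3.14].

### API

Orientations are given as a unit quaternion [x, y, z, w].
In Python, from station import manip gives the robot as it stands.
- The arm moves only by the tool servo_tool, never from a script. Its argument "moves" is a list of rows, each a list of 5 numbers: the finger opening in m, from 0 to 0.093, then the shift along the world's x, y, z in m, then the turn about the world's z in rad. A call has 1 to 12 rows; each row shifts and turns the commanded pose from where the row before left it; what a row does not reach is not made up. A row lasts 1/10 s, in which the tool goes at most 50 mm and 8.59 degrees, less where a joint would pass 70% of its speed; a pose out of reach is approached as far as the arm can. A call is refused whole if a number of a shift passes 0.05 or a number of a turn 0.15, either way. A call with a gripper value outside its range is refused whole. The fingers move at their own pace and stop on an object; "grip_force" is the grip in N (left out, the last holds). Time passes only in rows, so rows that do not move let the fingers close. It gives the time, the measured TCP pose, the force, the opening and the grip force at its end, in the units of the state.
- manip.sense(): the state, without advancing time (a new reading comes with each control period).
- manip.snapshot(name): name is "scene" or "top" or "wrist"; returns the picture (384x512x3 uint8, blue, green, red); there is no depth.
- manip.get_calibration(name): a dict with "camera_matrix" (3x3 intrinsics, pixels), "rvec" (rotation vector, rad) and "tvec" (3), from world to camera coordinates, as OpenCV has them. Camera axes: x right, y down, z forward; pixel columns grow to the right and rows downward; lengths in m; the calibration is good to about 2 mm. A picture is of the moment at which its call begins: read the wrist's pose just before it. get_calibration takes no time and is no camera call; for the wrist camera it gives the pose at the moment of the call.
- manip.hand_in(): hands the job in; it is judged then, once.
Trained networks look in the newest picture that a camera, given by its name, has taken for a name from the list of things; names that differ only in an ending like _2 or _b are one class to them, and where a whole thing is asked for, a point or a joint stands for the part that bears it (a point fixed in the world has none). Each returns a list of dicts, best first, with "p" (0 to 1); they miss things now and then, are a little off and sometimes report something else, mostly with a low value. They report only what shows in the picture. A call takes as long as a camera call. They do not tell look-alikes from the thing itself.
- manip.spot_in(camera, target): "bbox" ([left, top, width, height] in pixels, round what is visible of it).
- manip.silhouettes(camera, target): "pixels" (384x512 bool, what is visible of it) and "bbox" ([left, top, width, height] in pixels, round what is visible of it).
The state is a dict: "t": time; "qpos": joint angles; "joint_vel": joint speeds; "joint_torque": joint torques, N m; "tool_pos": TCP position; "tool_rot": TCP orientation; "wrist_force": force on the tool from outside, world axes, zero at the start; "wrist_torque": the same for the moment, N m; "opening": opening from 0.0 (shut) to 1.0 (fully open); "gripper_force": force on a finger pad.
Only numpy, scipy, OpenCV 4.12 (cv2) and the standard library are available. Lean on these libraries where they do the work, as an engineer would, in place of code of your own. Each camera call takes 0.05 s, during which the arm holds its last target. There are 200 camera calls.

### The job

Re-arm the tripped bench power unit: first turn the round shutter on its top by the bar grip until its window stands squarely over the port, in line with the raised mark. Then take the reset pin (the long slim one of the three tools) out of its rack, reach it straight down through the window and port, and push the recessed button fully down. Finish while still gripping the pin and holding the button down with it, the pin upright; do not let go, and leave the other tools and everything else on the desk where they are.

Things in the scene. Friction and masses are not known exactly. Their poses are not given: they have to be found in the camera images.
- unit: Bench power unit, fixed grey painted box 180 mm (its x) by 150 mm (its y), 70 mm tall. Origin: centre of its underside, on the table; z up. Place and yaw vary (left or right of the robot's centre line). Shutter centred on its top, port on its +x side, three sockets on its +x face. A raised white mark (16 x 4 mm) on top, 66 mm from the centre along +x, shows where the window must stand.
- shutter (a joint): Angle of the round aluminium shutter (92 mm diameter, 5 mm thick, its upper face 75.5 mm above the table) about the vertical axis through the unit's origin, rad, counter-clockwise positive from above. 0: window over the port, in line with the mark; starts between 0.55 and 1.3 with the port covered. Travel -0.6 to 1.6, friction about 0.08 N m, stays where it is left.
- shutter_grip (a point): Point on the shutter's axis, 95.5 mm above the table, in its black bar grip: 44 mm long, 12 mm thick, from 75.5 mm to 105.5 mm above the table (30 mm tall above the disc). Its x axis lies along the bar and points to the window; the z axis is up. Grip across the 12 mm, no lower than the disc.
- shutter_window (a point): Centre of the window through the shutter, at its upper face (75.5 mm above the table), 33 mm from its axis in the direction in which the bar points. The window is about 14 x 14 mm.
- port (a point): Mouth of the round port in the unit's top (70 mm above the table), 33 mm from the unit's centre along the unit's +x, 14 mm diameter, with straight walls down to the button; covered by the shutter at the start.
- button_top (a point): Centre of the top face of the reset button (round, 12 mm diameter) inside the port; 42 mm above the table when out, which is 28 mm below the port's mouth and 33.5 mm below the shutter's upper face. Moves down with the button.
- reset_button (a joint): How far the button is pressed, m: 0 out, 0.006 fully down. A spring pushes it back: about 1.4 N at the start of travel, 5.6 N when fully down, then a hard stop.
- rack: Fixed dark steel tool rack, open front and back: plate 60 mm (its x) by 200 mm (its y), 10 mm thick, upper face 95 mm above the table, with three 19 mm holes 60 mm apart along its y. Origin: centre of its underside; z up. One tool hangs in each hole by its collar; which tool is in which hole varies. Place and yaw vary.
- reset_pin: Slim round straight wooden handle (18 mm diameter, from 4 to 60 mm above the origin), a steel collar (28 mm diameter, 4 mm thick) and a long slim steel shank (7 mm diameter, 75 mm long). 40 to 85 g. Origin: on the axis at the collar's underside, resting on the rack's plate; z points from tip to handle. Lift it over 80 mm to clear the rack, over 140 mm to pass above the other tools.
- pin_grip (a point): Point on the pin's axis to grip it at, 34 mm above the collar's underside (30 mm of bare handle below it, 26 mm above).
- pin_tip (a point): Lower end of the pin's shank, 75 mm below the collar's underside, 109 mm below pin_grip.
- punch: Another tool in the rack: thick straight wooden handle (28 mm diameter, top 60 mm above the origin), thick shank 16 mm diameter, 75 mm long: it does not fit the port. Leave it. Origin: at the collar's underside.
- bradawl: Another tool in the rack: ball handle (36 mm diameter, top 54 mm above the origin), shank only 22 mm long: too short for the button. Leave it. Origin: at the collar's underside.
- washer_a: Loose steel washer, 32 mm diameter, 4 mm thick, on the table between unit and rack. Leave it.
- washer_b: Loose brass washer, 26 mm diameter, 4 mm thick, on the table between unit and rack. Leave it.
- flat_bar: Loose steel flat bar 130 x 35 x 6 mm with two holes, beyond the unit and rack. Leave it.
- wrench: Loose wrench lying beyond the unit and rack. Leave it.
- pliers: Loose pliers, about 150 mm long, lying on the paper beyond the unit and rack. Leave them.
- screw_tray: Loose grey tray 100 x 140 x 35 mm at the right side. Leave it.
- drill: Cordless drill standing on its battery at the left side, 220 mm tall. Leave it.
Not all that is in view belongs to the job. Leave any green or purple look-alike of the reset_pin alone. Of the things like the rack, leave any that is red; of the rest the smaller one is meant.

How it is judged:
On the way, in this order (a step that is already met when the one before it is completed fails the run):
1. the shutter's window stands over the port, while the pin is still in its rack (horizontal distance between shutter_window and port below 0.0045 m and z of reset_pin in the frame of rack below 0.11 m), for 0.2 s.
2. the reset pin is gripped and lifted clear of the rack, upright (horizontal distance between shutter_window and port below 0.0045 m and z of pin_tip in the frame of rack above 0.096 m and contact force between the fingers and reset_pin above 1 N and angle between reset_pin's own z axis and vertical below 0.4 rad), for 0.2 s.
At the end, for the whole second after the job is handed in: Through the last second: button pressed at least 4.8 of 6 mm by the reset pin (tip within 6.5 mm of the button's centre, 30 mm or more below the port's mouth), window within 6 mm of the port, pin gripped by the fingers, still and within 10 degrees of upright (value of joint reset_button above 0.0048 m and distance between pin_tip and button_top below 0.0065 m and z of pin_tip in the frame of port below -0.03 m and horizontal distance between shutter_window and port below 0.006 m and contact force between the fingers and reset_pin above 1 N and angle between reset_pin's own z axis and vertical below 0.17 rad and linear speed of reset_pin below 0.02 m/s); the arm keeps its last pose, push and grip.
It fails at once if another tool of the rack or anything else on the desk was displaced by more than 30 mm (distance of any of punch, bradawl, washer_a, washer_b, flat_bar, wrench, pliers, screw_tray, drill from where it was at the start of the episode above 0.03 m).
It also fails if it takes over 70 s, if anything falls off the work surface, if the arm or the gripper's body presses on something with over 40 N, if the wrist force passes 120 N, or if a joint passes its speed limit or range.

## Working session

There is one attempt and no reset: what is moved stays moved. The work goes in short steps, Python scripts to look and compute and a tool call to move; the robot and the scene stay as the last step left them, time stands still between calls to the robot, and variables do not carry over. Pictures are saved under pics/ and viewed, at most 10 in all, crops included, and the job is handed in when it is done.

Besides the shell and the picture viewer there is one more tool, called after "Request:" in YAML: its name, and indented under it one key for each argument. servo_tool: Moves the arm, as the interface text tells. Its arguments: {"type":"object","properties":{"moves":{"type":"array"},"grip_force":{"type":"number"}},"required":["moves"]}

```bash
mkdir -p pics
cat > h.py <<'E'
import numpy as np, cv2
from station import manip
def cal(c):
    k=manip.get_calibration(c); R,_=cv2.Rodrigues(np.array(k["rvec"],float)); return np.array(k["camera_matrix"]),R,np.array(k["tvec"],float).ravel()
def ray(c,u,v,z,K=None):
    K,R,t=K or cal(c); d=R.T@np.linalg.solve(K,[u,v,1.]); o=-R.T@t
    return o+d*(z-o[2])/d[2]
def proj(c,P,K=None):
    K,R,t=K or cal(c); p=K@(R@np.asarray(P,float)+t); return p[:2]/p[2]
E
python3 - <<'E'
from h import *
ims=[]
for c in("scene","top"):
    im=manip.snapshot(c); cv2.imwrite(f"pics/{c}0.png",im)
    ims.append(im)
    K,R,t=cal(c); print(c,-R.T@t,K[0,0])
    for n in("unit","shutter","shutter_grip","rack","reset_pin","punch","bradawl","shutter_window"):
        try: print(n,[(np.round(d["bbox"]).tolist(),round(d["p"],2)) for d in manip.spot_in(c,n)][:4])
        except Exception as e: print(n,e)
for c,im in zip(("scene","top"),ims): cv2.imwrite(f"pics/{c}0b.png",cv2.resize(im,(800,600),interpolation=cv2.INTER_CUBIC))
E
```

```text
scene [ 0.99585416 -0.7973864   0.82337025] 406.14364578940877
unit [([265.0, 141.0, 68.0, 57.0], 0.98)]
shutter [([284.0, 149.0, 31.0, 19.0], 0.97)]
shutter_grip [([302.0, 217.0, 52.0, 29.0], 0.7), ([287.0, 147.0, 25.0, 21.0], 0.61)]
rack [([182.0, 207.0, 81.0, 72.0], 0.85), ([42.0, 194.0, 113.0, 103.0], 0.82), ([234.0, 275.0, 86.0, 97.0], 0.8), ([217.0, 208.0, 12.0, 23.0], 0.43)]
reset_pin [([179.0, 199.0, 15.0, 34.0], 0.56), ([215.0, 206.0, 15.0, 42.0], 0.47)]
punch [([192.0, 215.0, 16.0, 42.0], 0.77)]
bradawl [([232.0, 200.0, 16.0, 23.0], 0.68), ([260.0, 141.0, 76.0, 56.0], 0.34)]
shutter_window [([284.0, 147.0, 30.0, 18.0], 0.76)]
top [ 0.29868091 -0.00472711  1.33966774] 459.36784193785957
unit []
shutter []
shutter_grip [([155.0, 169.0, 37.0, 26.0], 0.63)]
rack [([325.0, 267.0, 113.0, 44.0], 0.78), ([328.0, 94.0, 74.0, 50.0], 0.74)]
reset_pin [([280.0, 170.0, 72.0, 51.0], 0.72), ([336.0, 150.0, 8.0, 12.0], 0.68), ([309.0, 184.0, 14.0, 12.0], 0.53), ([315.0, 226.0, 9.0, 12.0], 0.43)]
punch [([140.0, 147.0, 71.0, 71.0], 0.65), ([332.0, 190.0, 13.0, 15.0], 0.47)]
bradawl [([290.0, 173.0, 14.0, 15.0], 0.67), ([238.0, 216.0, 7.0, 7.0], 0.31), ([156.0, 167.0, 37.0, 30.0], 0.22)]
shutter_window [([159.0, 168.0, 32.0, 29.0], 0.95), ([237.0, 168.0, 12.0, 6.0], 0.7), ([292.0, 176.0, 10.0, 14.0], 0.36)]
```

View pics/top0b.png

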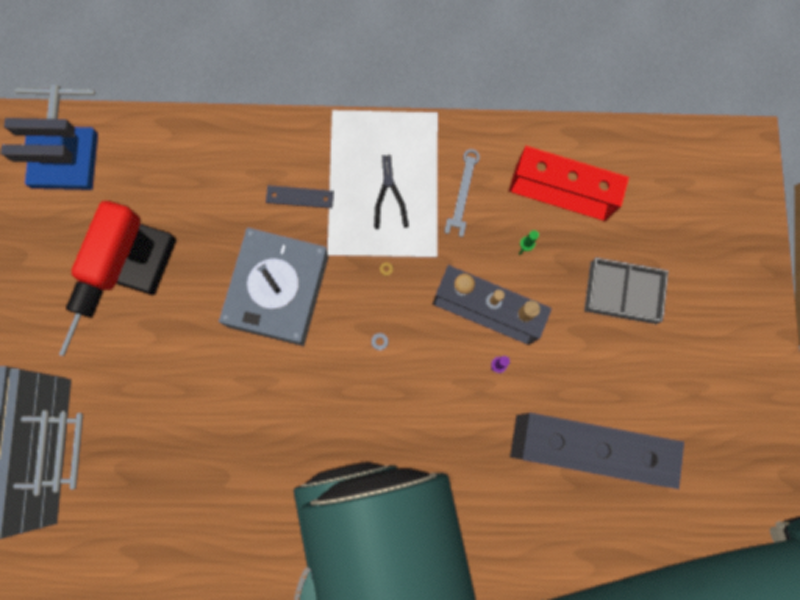

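View pics/scene0b.png

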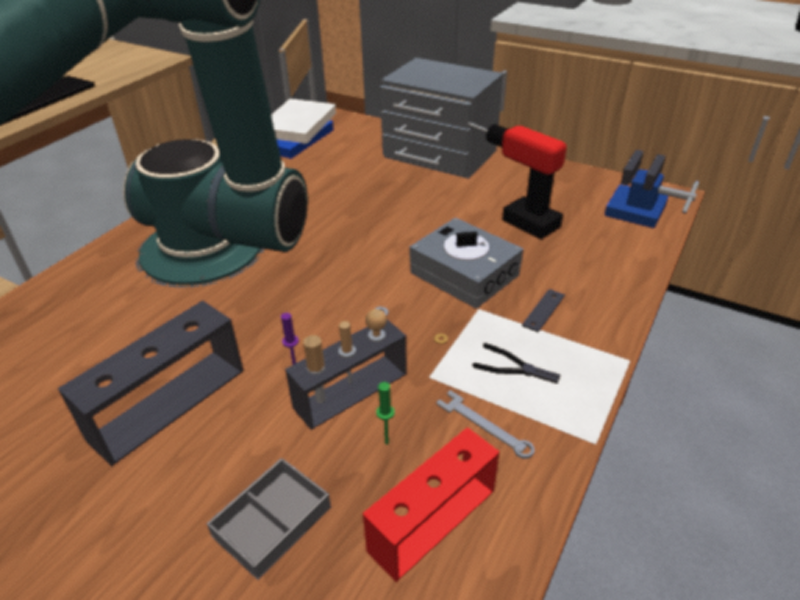

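The top view shows the unit at about (272,283) in the 800 px picture, with the mark up at (283,248) and the bar pointing up-left. The dark rack is at (490,303), with the pin in the middle hole at about (496,297).

Run:
```python
from h import *
s=.64
P=lambda u,v,z: np.round(ray("top",u*s,v*s,z),4)
c=[P(*q,.07) for q in((250,229),(327,247),(303,344),(221,323))]
print("corners",c,np.mean(c,0)); print("shutter",P(272,283,.0755),"mark",P(283,248,.071),"bar",P(259,266,.1055),P(281,291,.1055))
print("pin top",P(497,295,.155),"collar",P(494,301,.097))
print("rack top",[P(*q,.095) for q in((449,267),(550,305),(536,338),(436,301))])
s=manip.sense(); print(s["t"],s["tool_pos"],s["tool_rot"],s["opening"])
K,R,t=cal("wrist"); print("wristcam",-R.T@t,R,K)
```

```text
corners [array([0.6685, 0.2406, 0.07  ]), array([0.6372, 0.0994, 0.07  ]), array([0.4588, 0.1365, 0.07  ]), array([0.4943, 0.283 , 0.07  ])] [0.5647   0.189875 0.07    ]
shutter [0.5673 0.1952 0.0755] mark [0.6336 0.179  0.071 ] bar [0.5911 0.2146 0.1055] [0.5469 0.1742 0.1055]
pin top [ 0.5359 -0.1965  0.155 ] collar [ 0.5367 -0.2004  0.097 ]
rack top [array([ 0.5976, -0.121 ,  0.095 ]), array([ 0.5314, -0.3004,  0.095 ]), array([ 0.472 , -0.2739,  0.095 ]), array([ 0.5354, -0.0978,  0.095 ])]
0.9 [ 0.17536372 -0.65182874  0.22665512] [ 9.91379646e-01  1.31020597e-01  1.88072602e-05 -4.89807612e-06] 0.9998481561416759
wristcam [ 0.24110191 -0.63423846  0.38495433] [[ 2.60588873e-01 -9.65449565e-01 -7.59909115e-04]
 [-9.35990635e-01 -2.52830277e-01  2.44945672e-01]
 [-2.36674820e-01 -6.31188486e-02 -9.69536508e-01]] [[298.56407449   0.         257.62574001]
 [  0.         298.56407449 195.5545814 ]
 [  0.           0.           1.        ]]
```

Request:
servo_tool:
  moves:
    - [0.093,0.01,0.03,0.02,0.04]
    - [0.093,0.03,0.035,0.015,0.04]
    - [0.093,0.03,0.035,0.015,0.04]
    - [0.093,0.03,0.035,0.015,0.04]
    - [0.093,0.03,0.035,0.015,0.04]
    - [0.093,0.03,0.035,0.01,0.04]
    - [0.093,0.03,0.035,0.01,0.04]
    - [0.093,0.03,0.035,0,0.04]
    - [0.093,0.03,0.035,0,0.04]
    - [0.093,0.03,0.035,0,0.04]
    - [0.093,0.03,0.035,0,0.04]
    - [0.093,0.03,0.035,0,0.04]

```text
t: 2.1
tool_pos: [0.5162, -0.2351, 0.3269]
tool_rot: [0.932, 0.364, 0.0, 0.0]
wrist_force: [-0.2, -0.8, -0.1]
opening: 1.0
gripper_force: 0.0
```

Request:
servo_tool:
  moves:
    - [0.093,0.01,0.04,0,0]
    - [0.093,0.01,0.04,0,0]
    - [0.093,0,0.04,0,0]
    - [0.093,0,0.04,-0.01,0]
    - [0.093,0,0.04,-0.01,0]
    - [0.093,0,0.04,-0.02,0]
    - [0.093,0,0.04,-0.02,0]
    - [0.093,0,0.04,-0.02,0]
    - [0.093,0,0.04,-0.02,0]
    - [0.093,0,0.03,-0.02,0]
    - [0.093,0,0,0,0]
    - [0.093,0,0,0,0]

```text
t: 3.3
tool_pos: [0.5352, 0.1535, 0.2066]
tool_rot: [0.932, 0.364, -0.0, 0.0]
wrist_force: [-0.3, -0.0, 0.8]
opening: 1.003
gripper_force: 0.0
```

Run:
```python
from h import *
im=manip.snapshot("wrist"); cv2.imwrite("pics/w1.png",im); K=cal("wrist"); np.savez("w1.npz",K=K[0],R=K[1],t=K[2])
s=manip.sense(); print(s["t"],s["tool_pos"],s["tool_rot"],s["qpos"])
cv2.imwrite("pics/w1b.png",cv2.resize(im,(800,600),interpolation=cv2.INTER_CUBIC))
```

```text
3.35 [0.53551011 0.1528531  0.20728028] [9.31766890e-01 3.63056968e-01 2.73648601e-04 1.61950585e-04] [ 2.32365209e-01 -1.36968308e-01  1.72383491e+00 -2.44875049e-04
  1.55413911e+00  1.06007224e+00]
```

View pics/w1b.png

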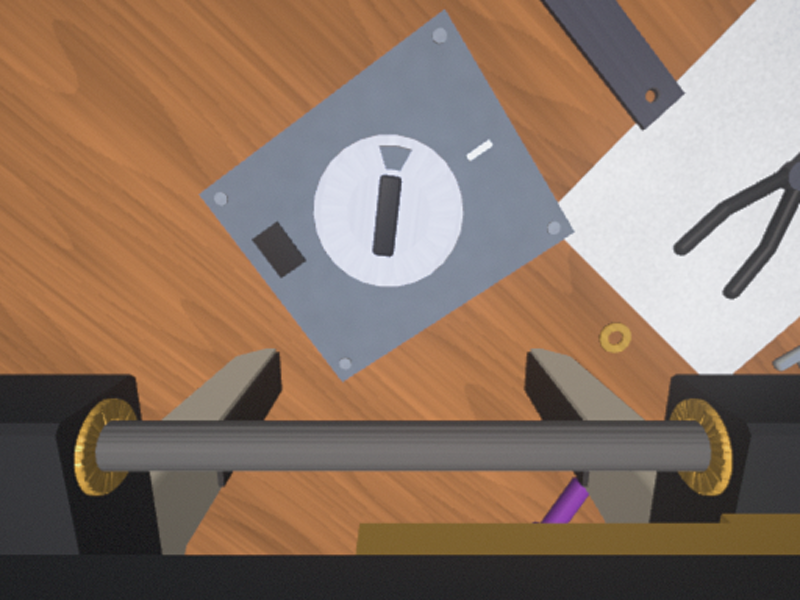

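The wrist view shows the disc centred at about (388,211), the window at (396,157) and the mark at (480,150), all in the 800 px picture. The bar runs from (391,177) to (383,254).

Run:
```python
from h import *
d=np.load("w1.npz"); K=(d["K"],d["R"],d["t"]); im=cv2.imread("pics/w1.png"); s=.64
g=im.min(2)
def blob(m,seed):
    n,l,st,_=cv2.connectedComponentsWithStats(m.astype(np.uint8)); i=l[int(seed[1]*s),int(seed[0]*s)]; return (l==i) if i else None
disc=blob(g>175,(340,220)); cs,_=cv2.findContours(disc.astype(np.uint8),0,1)
h=cv2.convexHull(max(cs,key=cv2.contourArea))[:,0].astype(float)
W=np.array([ray("",u,v,.0755,K)[:2] for u,v in h])
A=np.c_[2*W,np.ones(len(W))]; q=np.linalg.lstsq(A,(W**2).sum(1),rcond=None)[0]; c=q[:2]; print("disc c",c,"r",np.sqrt(q[2]+c@c))
a=lambda v:np.arctan2(v[1],v[0])
mk=blob(g>190,(480,150)); v,u=np.nonzero(mk); m=ray("",u.mean(),v.mean(),.071,K)[:2]; print("mark",m,np.hypot(*(m-c)),"yaw",a(m-c))
b=blob(im.max(2)<75,(387,212)); r=cv2.minAreaRect(np.argwhere(b)[:,::-1].astype(np.float32)); bp=cv2.boxPoints(r); print("barpx",r)
W2=np.array([ray("",u,v,.0995,K)[:2] for u,v in bp]); print("bar",W2.mean(0),[ (a(W2[(i+1)%4]-W2[i]),np.hypot(*(W2[(i+1)%4]-W2[i]))) for i in range(4)])
w=ray("",396*s,157*s,.0755,K)[:2]; print("window",w,np.hypot(*(w-c)),a(w-c))
C=np.array([ray("",x*s,y*s,.07,K)[:2] for x,y in((445,11),(574,233),(344,381),(201,193))]); print(C.mean(0),a(C[0]-C[3]),a(C[1]-C[2]),a(C[0]-C[1])-np.pi/2,a(C[3]-C[2])-np.pi/2)
S=manip.sense(); x,y=S["tool_rot"][:2]; print("toolyaw",2*np.arctan2(y,x),S["tool_pos"])
```

```text
disc c [0.56863131 0.19533003] r 0.0454347330943612
mark [0.63321722 0.17994623] 0.06639277618364377 yaw -0.23383399893882967Traceback (most recent call last):
  File "<stdin>", line 12, in <module>
cv2.error: OpenCV(4.12.0) /io/opencv/modules/imgproc/src/convhull.cpp:143: error: (-215:Assertion failed) total >= 0 && (depth == CV_32F || depth == CV_32S) in function 'convexHull'
```

Run:
```python
from h import *
d=np.load("w1.npz"); K=(d["K"],d["R"],d["t"]); im=cv2.imread("pics/w1.png"); s=.64
c=np.array([.56863,.19533]); a=lambda v:np.arctan2(v[1],v[0])
n,l,st,ce=cv2.connectedComponentsWithStats((im.max(2)<85).astype(np.uint8)); i=l[135,247]; b=l==i
r=cv2.minAreaRect(np.argwhere(b)[:,::-1].astype(np.float32)); bp=cv2.boxPoints(r); print("barpx",i,r)
W2=np.array([ray("",u,v,.0995,K)[:2] for u,v in bp]); print("bar",W2.mean(0),[ (a(W2[(i+1)%4]-W2[i]),np.hypot(*(W2[(i+1)%4]-W2[i]))) for i in range(4)])
w=ray("",396*s,157*s,.0755,K)[:2]; print("window",w,np.hypot(*(w-c)),a(w-c))
C=np.array([ray("",x*s,y*s,.07,K)[:2] for x,y in((445,11),(574,233),(344,381),(201,193))]); print(C.mean(0),a(C[0]-C[3]),a(C[1]-C[2]),a(C[0]-C[1])-np.pi/2,a(C[3]-C[2])-np.pi/2)
S=manip.sense(); x,y=S["tool_rot"][:2]; print("toolyaw",2*np.arctan2(y,x),S["tool_pos"])
```

```text
barpx 4 ((247.20730590820312, 137.63414001464844), (12.03703784942627, 50.025489807128906), 6.340191841125488)
bar [0.56832107 0.1951598 ] [(np.float64(0.618066482983394), np.float64(0.04314851991261027)), (np.float64(-0.9336780974438283), np.float64(0.010329718765008713)), (np.float64(-2.5137610046801226), np.float64(0.043189340199502296)), (np.float64(2.203562426035672), np.float64(0.01075074999129022))]
window [0.59617869 0.21360415] 0.03305865731157518 0.5856960624671714
[0.56896055 0.19425255] -0.23416345639729605 -0.23147206915457058 -0.2329561525738304 -0.23182127107248407
toolyaw 0.7430933065777385 [0.53551011 0.1528531  0.20728028]
```

Request:
servo_tool:
  moves:
    - [0.093,0.011,0.014,0,-0.04]
    - [0.093,0.011,0.014,0,-0.05]
    - [0.093,0.011,0.014,-0.02,-0.04]
    - [0.06,0,0,-0.03,0]
    - [0.05,0,0,-0.03,0]
    - [0.05,0,0,-0.025,0]
    - [0.05,0,0,-0.014,0]
    - [0.05,0,0,0,0]

```text
t: 4.15
tool_pos: [0.5682, 0.1941, 0.0867]
tool_rot: [0.954, 0.301, -0.001, 0.0]
wrist_force: [0.2, -0.5, 0.0]
opening: 0.62
gripper_force: 0.0
```

Request:
servo_tool:
  moves:
    - [0.0,0,0,0,0]
    - [0.0,0,0,0,0]
    - [0.0,0,0,0,0]
    - [0.0,0,0,0,0]
    - [0.0,0,0,0,0]
    - [0.0,0,0,0,0]
  grip_force: 20

```text
t: 4.75
tool_pos: [0.568, 0.1959, 0.0879]
tool_rot: [0.953, 0.302, -0.0, -0.001]
wrist_force: [-0.6, -1.0, 2.3]
opening: 0.126
gripper_force: 20.0
```

Request:
servo_tool:
  moves:
    - [0.0,0,0,0,-0.05]
    - [0.0,0,0,0,-0.1]
    - [0.0,0,0,0,-0.1]
    - [0.0,0,0,0,-0.1]
    - [0.0,0,0,0,-0.1]
    - [0.0,0,0,0,-0.1]
    - [0.0,0,0,0,-0.1]
    - [0.0,0,0,0,-0.1]
    - [0.0,0,0,0,-0.05]
    - [0.0,0,0,0,-0.045]
    - [0.0,0,0,0,0]
    - [0.0,0,0,0,0]

```text
t: 5.95
tool_pos: [0.5681, 0.1954, 0.0879]
tool_rot: [0.993, -0.115, -0.0, -0.0]
wrist_force: [-5.6, 2.9, 5.2]
opening: 0.132
gripper_force: 20.0
```

Run:
```python
from h import *
im=manip.snapshot("wrist"); cv2.imwrite("pics/w2.png",im); K=cal("wrist")
cv2.imwrite("pics/w2b.png",cv2.resize(im,(800,600),interpolation=cv2.INTER_CUBIC))
S=manip.sense(); x,y=S["tool_rot"][:2]; print("toolyaw",2*np.arctan2(y,x),S["tool_pos"],S["wrist_torque"],S["qpos"])
g=im.min(2); n,l,st,ce=cv2.connectedComponentsWithStats((g>185).astype(np.uint8))
for i in range(1,n):
    if st[i,4]>40: print(st[i],ce[i],ray("",*ce[i],.071,K))
```

```text
toolyaw -0.23063003925473174 [0.56815552 0.19542702 0.08789667] [ 0.43609783  0.94474366 -0.08620706] [2.88578101e-01 2.78065830e-02 1.76309659e+00 5.39464065e-04
 1.35091006e+00 2.08988674e+00]
[  337     0   175    80 11466] [419.34702599  33.6329147 ] [0.65823269 0.08628762 0.071     ]
[254 110   8  29 231] [257.48484848 123.93939394] [0.63236034 0.18074577 0.071     ]
[ 183  161  149   78 7282] [257.38780555 202.13650096] [0.58730712 0.19134968 0.071     ]
```

View pics/w2b.png

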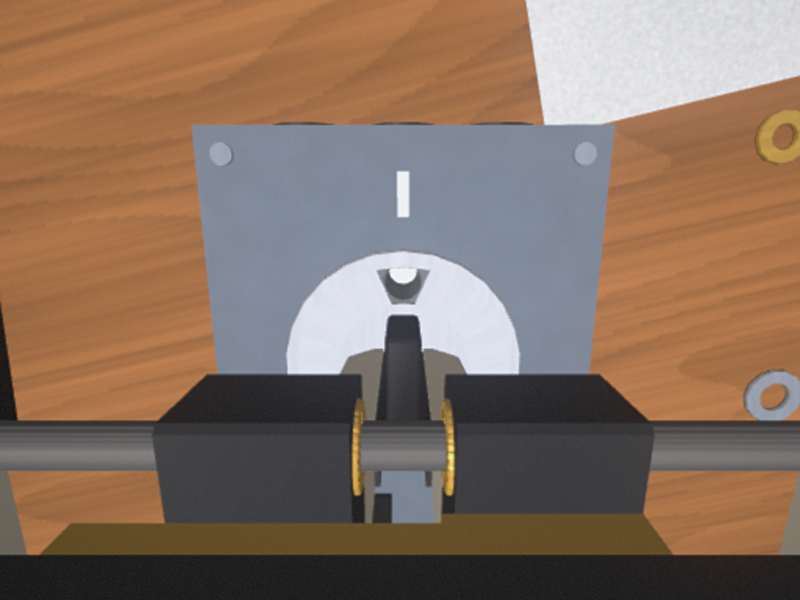

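The window at (403,287) now lies on the mark's axis, with the button visible through it at (402,275). Next I release and move to look at the pin.

Request:
servo_tool:
  moves:
    - [0.05,0,0,0,0]
    - [0.05,0,0,0,0]
    - [0.05,0,0,0,0]
    - [0.05,0,0,0,0]
    - [0.05,0,0,0.02,0]
    - [0.05,0,0,0.04,0]
    - [0.05,0,0,0.04,0.05]
    - [0.05,0,-0.02,0.04,0.1]
    - [0.05,0,-0.04,0.02,0.12]
    - [0.05,0,-0.04,0,0.12]
    - [0.05,0,-0.04,0,0.12]
    - [0.05,0,-0.04,0,0.12]

```text
t: 7.2
tool_pos: [0.5681, 0.0136, 0.2478]
tool_rot: [0.98, 0.2, 0.0, 0.0]
wrist_force: [0.5, 0.1, 0.6]
opening: 0.535
gripper_force: 0.0
```

Request:
servo_tool:
  moves:
    - [0.05,-0.01,-0.04,0,0.12]
    - [0.05,-0.01,-0.04,0,0.12]
    - [0.05,-0.01,-0.04,0,0.12]
    - [0.05,-0.01,-0.04,0,0.12]
    - [0.05,-0.01,-0.04,0,0.12]
    - [0.05,0,-0.04,0,0.12]
    - [0.05,0,-0.02,0,0.12]
    - [0.05,0,0,-0.02,0.08]
    - [0.05,0,0,0,0]
    - [0.05,0,0,0,0]

```text
t: 8.2
tool_pos: [0.5182, -0.2446, 0.2277]
tool_rot: [0.791, 0.611, -0.0, -0.0]
wrist_force: [0.7, 0.1, -0.0]
opening: 0.542
gripper_force: 0.0
```

Run:
```python
from h import *
K=cal("wrist"); im=manip.snapshot("wrist"); cv2.imwrite("pics/w3.png",im); np.savez("w3.npz",K=K[0],R=K[1],t=K[2])
cv2.imwrite("pics/w3b.png",cv2.resize(im,(800,600),interpolation=cv2.INTER_CUBIC))
S=manip.sense(); x,y=S["tool_rot"][:2]; print("toolyaw",2*np.arctan2(y,x),S["tool_pos"],S["qpos"])
for n in("reset_pin","pin_grip"): print(n,[(np.round(d["bbox"]).tolist(),round(d["p"],2)) for d in manip.spot_in("wrist",n)][:4])
```

```text
toolyaw 1.3158744600815389 [ 0.5184916  -0.24453424  0.22835439] [-4.85200651e-01 -1.06536724e-01  1.66216505e+00  2.28226601e-05
  1.58557571e+00 -2.30278442e-01]
reset_pin [([111.0, 35.0, 106.0, 64.0], 0.89), ([249.0, 127.0, 28.0, 31.0], 0.7), ([380.0, 66.0, 80.0, 93.0], 0.69)]
pin_grip [([251.0, 124.0, 29.0, 31.0], 0.92), ([374.0, 62.0, 87.0, 96.0], 0.77), ([108.0, 38.0, 108.0, 56.0], 0.64)]
```

View pics/w3b.png

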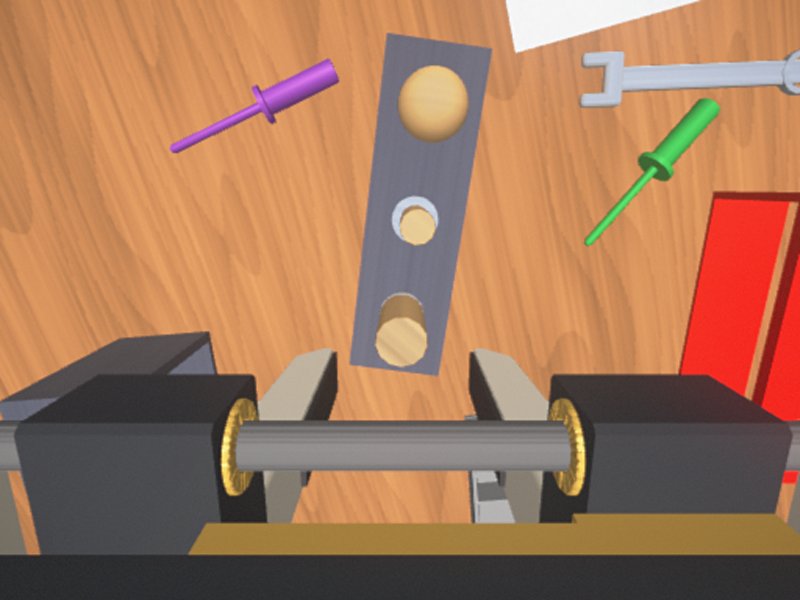

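The pin's handle top is at (417,225) with its collar at (415,219), both in the 800 px picture. The bradawl is above it at (433,102) and the punch below at (401,341).

Run:
```python
from h import *
d=np.load("w3.npz"); K=(d["K"],d["R"],d["t"]); s=.64
im=cv2.imread("pics/w3.png"); hsv=cv2.cvtColor(im,cv2.COLOR_BGR2HSV)
m=((hsv[...,1]>60)&(hsv[...,2]>120)).astype(np.uint8); n,l,st,ce=cv2.connectedComponentsWithStats(m); i=l[144,267]; print(st[i],ce[i])
P=lambda u,v,z: ray("",u*s,v*s,z,K)[:2].round(4)
print("top",P(417.5,225.5,.155),"collar",P(415.5,219,.099))
C=[P(*q,.095) for q in((389,34),(491,48),(438,375),(351,364))]; a=lambda v:np.arctan2(v[1],v[0])
print(C,np.mean(C,0),a(C[0]-C[3]),a(C[1]-C[2]))
print("neighbors",P(433,102,.14),P(401,341,.155))
```

```text
[256 132  23  25 442] [266.54072398 144.14253394]
top [ 0.5383 -0.1982] collar [ 0.5387 -0.1988]
[array([ 0.5494, -0.0961]), array([ 0.6033, -0.1175]), array([ 0.5281, -0.3024]), array([ 0.474 , -0.2803])] [ 0.5387   -0.199075] 1.182266236822577 1.1845220352307217
neighbors [ 0.5604 -0.1434] [ 0.5155 -0.2537]
```

Request:
servo_tool:
  moves:
    - [0.05,0.01,0.02,0,-0.06]
    - [0.05,0.01,0.026,0,-0.07]
    - [0.05,0,0,-0.02,0]
    - [0.05,0,0,-0.03,0]
    - [0.05,0,0,-0.03,0]
    - [0.05,0,0,-0.02,0]
    - [0.05,0,0,-0.01,0]
    - [0.05,0,0,0,0]

```text
t: 9.15
tool_pos: [0.5382, -0.1985, 0.1171]
tool_rot: [0.829, 0.56, -0.0, -0.0]
wrist_force: [-0.3, -0.5, 0.5]
opening: 0.538
gripper_force: 0.0
```

Request:
servo_tool:
  moves:
    - [0.0,0,0,0,0]
    - [0.0,0,0,0,0]
    - [0.0,0,0,0,0]
    - [0.0,0,0,0,0]
    - [0.0,0,0,0,0]
    - [0.0,0,0,0,0]
    - [0.0,0,0,0,0]
  grip_force: 40

```text
t: 9.85
tool_pos: [0.5385, -0.1989, 0.1181]
tool_rot: [0.829, 0.56, 0.0, 0.0]
wrist_force: [-0.7, 0.8, 4.7]
opening: 0.189
gripper_force: 40.0
```

Request:
servo_tool:
  moves:
    - [0.0,0,0,0.01,0]
    - [0.0,0,0,0.02,0]
    - [0.0,0,0,0.03,0]
    - [0.0,0,0,0.03,0]
    - [0.0,0,0,0.03,0]
    - [0.0,0,0,0.03,0]
    - [0.0,0,0,0.02,0]
    - [0.0,0,0,0.01,0]
    - [0.0,0,0,0,0]
    - [0.0,0,0,0,0]
    - [0.0,0,0,0,0]

```text
t: 10.95
tool_pos: [0.5381, -0.1987, 0.2962]
tool_rot: [0.829, 0.56, -0.001, -0.001]
wrist_force: [0.1, -0.4, -0.7]
opening: 0.182
gripper_force: 40.0
```

Request:
servo_tool:
  moves:
    - [0.0,0,0.02,0,0]
    - [0.0,0,0.03,0,0]
    - [0.0,0,0.04,0,0]
    - [0.0,0.01,0.04,0,0]
    - [0.0,0.01,0.04,0,0]
    - [0.0,0.01,0.04,0,0]
    - [0.0,0.01,0.04,-0.01,0]
    - [0.0,0.01,0.03,-0.02,0]
    - [0.0,0.002,0.026,-0.02,0]
    - [0.0,0,0,-0.02,0]
    - [0.0,0,0,0,0]
    - [0.0,0,0,0,0]

```text
t: 12.15
tool_pos: [0.5902, 0.1069, 0.2275]
tool_rot: [0.829, 0.56, -0.0, -0.0]
wrist_force: [-0.4, 0.3, 0.1]
opening: 0.186
gripper_force: 40.0
```

Run:
```python
from h import *
K=cal("wrist"); im=manip.snapshot("wrist"); cv2.imwrite("pics/w4.png",im); np.savez("w4.npz",K=K[0],R=K[1],t=K[2])
cv2.imwrite("pics/w4b.png",cv2.resize(im,(800,600),interpolation=cv2.INTER_CUBIC))
S=manip.sense(); x,y=S["tool_rot"][:2]; print("toolyaw",2*np.arctan2(y,x),S["tool_pos"],S["wrist_force"],S["t"])
p=S["tool_pos"]; 
for z in(.011+.026-0,.011-.034,.011-.109): print(proj("",[p[0],p[1],p[2]+z],K)/.64)
print("port/button/win expected",proj("",[.6008,.1874,.0755],K)/.64,proj("",[.6008,.1874,.042],K)/.64)
for c in("scene","top"): cv2.imwrite(f"pics/{c}4.png",manip.snapshot(c))
```

```text
toolyaw 1.187309880710496 [0.59045181 0.10676451 0.22837423] [ 0.64799592  0.02150868 -0.66798767] 12.2
[401.89772888 432.7395571 ]
[402.28084984 358.30980784]
[402.52252952 311.35816476]
port/button/win expected [370.59575064 170.32541055] [373.79421304 172.03156163]
```

View pics/w4b.png

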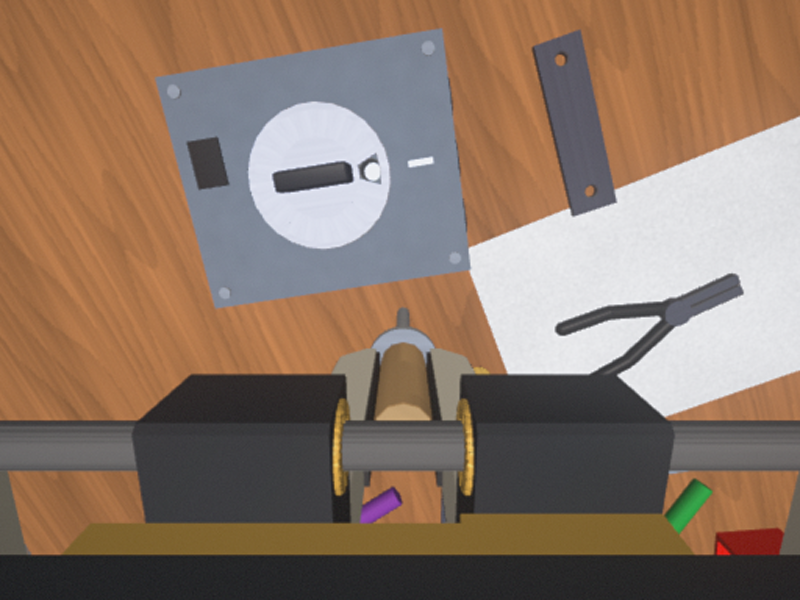

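The pin hangs straight with its tip at (403,310), as predicted. The button shows through the window at (372,171).

Run:
```python
from h import *
d=np.load("w4.npz"); K=(d["K"],d["R"],d["t"]); im=cv2.imread("pics/w4.png"); g=im.min(2)
n,l,st,ce=cv2.connectedComponentsWithStats((g[90:130,225:250]>205).astype(np.uint8)); print(st,ce+[225,90])
for u,v in ce[1:]+[225,90]: print(ray("",u,v,.042,K))
print(ray("",371.5*.64,169.5*.64,.0755,K))
disc=(g>165).astype(np.uint8); n,l,st,ce=cv2.connectedComponentsWithStats(disc); i=l[125,175]
cs,_=cv2.findContours((l==i).astype(np.uint8),0,1); h=cv2.convexHull(max(cs,key=cv2.contourArea))[:,0].astype(float)
W=np.array([ray("",u,v,.0755,K)[:2] for u,v in h]); q=np.linalg.lstsq(np.c_[2*W,np.ones(len(W))],(W**2).sum(1),rcond=None)[0]; c=q[:2]
j=[k for k in range(1,n) if abs(ce[k][0]-268.8)<5 and abs(ce[k][1]-103)<5]; m=ray("",*ce[j[0]],.071,K)[:2]; a=np.arctan2(*(m-c)[::-1])
print("disc",c,np.sqrt(q[2]+c@c),"mark",m,"port",c+.033*np.array([np.cos(a),np.sin(a)]),a)
```

```text
[[  0   0  25  40 250]
 [  0   0  24  40 750]] [[239.648      106.604     ]
 [236.11733333 110.46533333]]
[0.59745145 0.18832713 0.042     ]
[0.60153305 0.18765151 0.0755    ]
disc [0.56816126 0.19587951] 0.045381715773650744 mark [0.63222034 0.18090385] port [0.60029485 0.18836735] -0.22965441060174233
```

Request:
servo_tool:
  moves:
    - [0.0,0.002,0.015,0,0]
    - [0.0,0.003,0.025,0,0]
    - [0.0,0.003,0.025,0,0]
    - [0.0,0.002,0.0165,0,0]
    - [0.0,0,0,-0.015,0]
    - [0.0,0,0,-0.02,0]
    - [0.0,0,0,-0.007,0]
    - [0.0,0,0,0,0]
    - [0.0,0,0,0,0]

```text
t: 13.2
tool_pos: [0.6005, 0.1883, 0.1862]
tool_rot: [0.829, 0.559, 0.0, 0.0]
wrist_force: [-0.3, -0.2, -0.5]
opening: 0.184
gripper_force: 40.0
```

Run:
```python
from h import *
K=cal("wrist"); im=manip.snapshot("wrist"); cv2.imwrite("pics/w5.png",im)
cv2.imwrite("pics/w5b.png",cv2.resize(im[120:260,170:350],(720,560),interpolation=cv2.INTER_CUBIC))
S=manip.sense(); p=S["tool_pos"]; print(p,S["wrist_force"])
f=lambda P:(proj("",P,K)-[170,120])*4
print("tip",f([p[0],p[1],p[2]-.098]),"portaxis@.0755",f([.6003,.1883,.0755]))
```

```text
[0.6006503  0.18841103 0.1865872 ] [-0.51214094  0.20663612  0.0053464 ]
tip [348.77659241 316.07392899] portaxis@.0755 [347.63700508 302.66013386]
```

View pics/w5b.png

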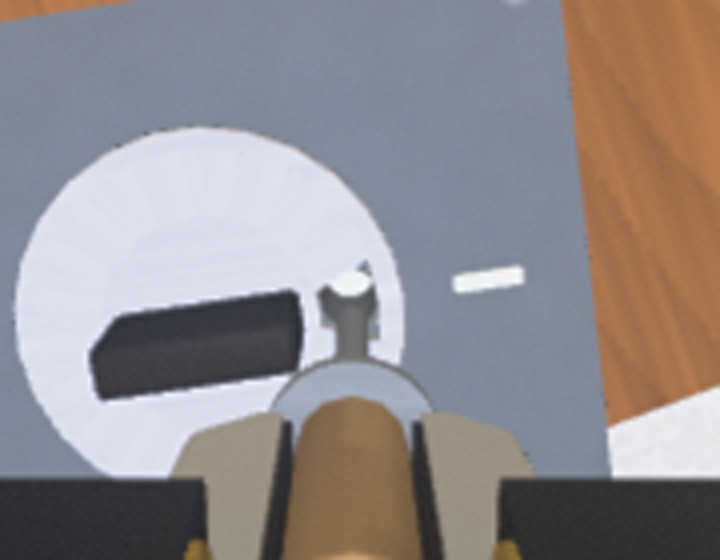

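The tip is over the window, within about 1 mm of its centre ((352,300) against (348,303) in the crop). I descend with it.

Request:
servo_tool:
  moves:
    - [0.0,-0.0005,0,-0.005,0]
    - [0.0,0,0,-0.008,0]
    - [0.0,0,0,-0.008,0]
    - [0.0,0,0,-0.008,0]
    - [0.0,0,0,-0.008,0]
    - [0.0,0,0,-0.005,0]
    - [0.0,0,0,0,0]

```text
t: 13.95
tool_pos: [0.5995, 0.1886, 0.1426]
tool_rot: [0.829, 0.56, -0.001, -0.0]
wrist_force: [0.6, 0.2, -0.1]
opening: 0.186
gripper_force: 40.0
```

Request:
servo_tool:
  moves:
    - [0.0,0,0,-0.002,0]
    - [0.0,0,0,-0.002,0]
    - [0.0,0,0,-0.002,0]
    - [0.0,0,0,0,0]
    - [0.0,0,0,0,0]

```text
t: 14.45
tool_pos: [0.6, 0.1887, 0.138]
tool_rot: [0.829, 0.56, 0.0, 0.0]
wrist_force: [0.1, -0.2, 2.9]
opening: 0.19
gripper_force: 40.0
```

Request:
servo_tool:
  moves:
    - [0.0,0,0,-0.001,0]
    - [0.0,0,0,-0.001,0]
    - [0.0,0,0,-0.001,0]
    - [0.0,0,0,0,0]
    - [0.0,0,0,0,0]

```text
t: 14.95
tool_pos: [0.5999, 0.1887, 0.1348]
tool_rot: [0.829, 0.56, 0.0, 0.0]
wrist_force: [0.0, 0.4, 4.2]
opening: 0.189
gripper_force: 40.0
```

Request:
servo_tool:
  moves:
    - [0.0,0,0,-0.001,0]
    - [0.0,0,0,0,0]
    - [0.0,0,0,-0.001,0]
    - [0.0,0,0,0,0]
    - [0.0,0,0,0,0]

```text
t: 15.45
tool_pos: [0.6001, 0.1888, 0.1335]
tool_rot: [0.829, 0.56, 0.001, 0.0]
wrist_force: [-0.1, -0.2, 10.4]
opening: 0.187
gripper_force: 40.0
```

Request:
servo_tool:
  moves:
    - [0.0,0,0,0,0]
    - [0.0,0,0,0,0]
    - [0.0,0,0,0,0]
    - [0.0,0,0,0,0]
    - [0.0,0,0,0,0]
    - [0.0,0,0,0,0]

```text
t: 16.05
tool_pos: [0.6001, 0.1887, 0.1335]
tool_rot: [0.829, 0.56, 0.001, 0.0]
wrist_force: [-0.9, 0.2, 10.3]
opening: 0.191
gripper_force: 40.0
```

The force holds steady at 10.3 N, well past the spring's 5.6 N, so the button is on its hard stop.

```bash
python3 -c "
from station import manip
print(manip.hand_in())"
```

```text
the job is handed in; nothing more can be done
None
```

The job is handed in: the shutter window is over the port, and the gripped, upright reset pin is holding the button on its hard stop at about 10 N; the hand-in gave no verdict.

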